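# Seat the reference load cell under the hand press

### The arm

A 6-joint arm with a two-finger parallel gripper is mounted at the origin on the work surface. World frame = base frame: x ahead of the robot, y to its left, z up, the work surface at z = 0. Lengths are in mm, angles in degrees, forces in N, time in s.
With the tool pointing down it reaches from about 300 to 850 mm from the base axis. Payload 4.2 kg.
Tool frame: the origin (TCP) lies at the very end of the fingers, on their centre line; the grasp point (between the pads) lies 19 mm behind it (env.grasp_offset is the distance from the TCP to the grasp point, in mm); z points along the fingers, y is the line along which they close (so a half turn about z gives the same grasp; the last joint's range is limited). The gripper opens to 91 mm and grips with 3 to 60 N. Pads are 32 mm wide; open, the fingers measure 118 mm over their backs; the gripper's body (76 mm by 178 mm) begins 60 mm behind the grasp point.
Start: joints at [-68.984, 18.312, 89.639, -0, 72.044, -1.146], TCP at [216.91, -532.535, 213.976] pointing down, gripper open.
Joint ranges: [-177.97, 177.97], [-48.28, 115.42], [12.27, 149.76], [-77.06, 257.06], [2.81, 150.46], [-146.56, 146.56]. Speed limits (degrees/s): [147.25, 147.25, 180, 180, 180, 180].

### API

Orientations are given as [roll, pitch, yaw] about the fixed x, y, z axes, in that order (R = Rz(yaw) Ry(pitch) Rx(roll)).
In Python, from workcell import env gives the robot as it stands. The module is installed in compiled form; this text tells all that it offers.
- The arm moves only by the tool send_rows, never from a script. Its argument "motion" is a list of rows, each an object of numbers: "tx", "ty", "tz": the shift along the tool's x, y, z in units of 500 mm (1.0 is 500 mm); "rx", "ry", "rz": the turn, a rotation vector about the tool's x, y, z in units of 30 degrees (1.0 is 30 degrees); "gripper": the closure, from -1 (fully open) to 1 (shut). In form: [{"tx": .., "ty": .., "tz": .., "rx": .., "ry": .., "rz": .., "gripper": ..}, ...]. A call has 1 to 12 rows; each row shifts and turns the commanded pose from where the row before left it, along the tool's axes as they then stand; what a row does not reach is not made up. A row lasts 1/8 s, in which the tool goes at most 62.5 mm and 10.7 degrees, less where a joint would pass 70% of its speed; a pose out of reach is approached as far as the arm can. A call with a number of a shift or a turn outside -1 to 1 is refused whole. A call with a gripper value outside its range is refused whole. The fingers move at their own pace and stop on an object; "grip_force" is the grip in N (left out, the last holds). Time passes only in rows, so rows that do not move let the fingers close. It gives the time, the measured TCP pose, the force, the opening and the grip force at its end, in the units of the state.
- env.state(): the state, without advancing time (a new reading comes with each control period).
- env.grab_frame(name): name is "scene" or "top"; returns a dict with "frame" (480x640x3 uint8, red, green, blue), "vertical_fov" (degrees; the focal length in pixels is half the picture's height over the tangent of half this angle, whatever the lens; pixels are square), "cx", "cy" (the principal point, pixels), "k1" (the pictures are not rectified: a ray, as slopes to the right and down, at radius r is drawn at 1 + k1 r^2 times it, then the intrinsics apply), "rvec" (rotation vector, rad) and "tvec" (3), from world to camera coordinates, as OpenCV has them. Camera axes: x right, y down, z forward; pixel columns grow to the right and rows downward; lengths in mm; the calibration is good to about 2 mm. A picture is of the moment at which its call begins. There is no depth.
- env.job_done(): hands the job in; it is judged then, once.
The state is a dict: "time_s": time; "qpos": joint angles; "qvel": joint speeds; "effort": joint torques, N m; "ee_pos": TCP position; "ee_rot": TCP orientation; "force": force on the tool from outside, world axes, zero at the start; "torque": the same for the moment, N m; "gripper_width": finger opening in mm; "gripper_force": force on a finger pad.
Only numpy, scipy, OpenCV 4.12 (cv2) and the standard library are available. Lean on these libraries where they do the work, as an engineer would, in place of code of your own. Each camera call takes 0.05 s, during which the arm holds its last target. There are 200 camera calls.

### The job

The hand press is due for its force check: slide the big round load cell up the ramp of the press and over the rim of the seat, without lifting it, until it sits flat and fully home in its seat under the ram. Then bring the ram gently down with the hand lever until it rests on the button of the load cell, and leave it there. Leave the other things on the bench where they are.

Things in the scene. Friction and masses are not known exactly. Their poses are not given: they have to be found in the camera images.
- cell_mid (a point): Load cell: plain aluminium disc 100 mm across, 40 mm high, loose on the bench before the ramp; none of the other loose things is so wide and flat. In the middle of its top a steel load button, 24 mm across, stands 8 mm proud. This point: on the disc's axis, half-way up (20 mm above the underside, 28 mm below the button's top); z along the axis.
- cell: The same load cell, origin at the centre of its underside. About 0.65 to 1 kg, bottom edge rounded 1.5 mm. A stub connector 16 mm thick sticks 10 mm out of its side along its own +x, 21 mm up.
- seat (a point): Centre of the floor of the round seat of the press, where the cell belongs, 15 mm above the bench, straight below the ram. Its axes are the press's: +x from the ramp into the press, y across, z up. The seat is a pocket 107 mm across, 3 mm deep. Three steel lugs, 10 mm high, stand round its far half at 0 and +-58 degrees from +x, 54.5 mm from its centre, and stop the cell.
- ramp_foot (a point): Middle of the ramp's lower edge, at bench level, 153 mm in -x from the seat's centre (axes as seat). The aluminium ramp is 170 mm wide and climbs at 11 degrees to the top of the base plate, 18 mm above the bench, at x = -60 mm from the seat.
- press: The press, fixed on the bench but placed and turned differently each time; origin at bench level under the seat's centre, axes as seat. Base plate x -60 to 120, y +-130 mm. Two 25 mm columns at x = 0, y = +-98 carry a crosshead (x +-33, y +-128, 125 to 187 mm up), so nothing can be set in from above and a gripper pushing from the ramp side must lean back.
- ram: The ram; origin at the centre of the flat underside of its foot, 32 mm across, straight above the seat: 87 mm above the bench when fully up. The button of a seated cell comes to 63 mm. It goes straight down 40 mm per rad of the lever. Once it bears on the cell, each further newton on the lever's ball puts about 4 N on the cell, which is rated for 120 N and must not see more.
- ram_foot (a point): The same point, on the underside of the ram's foot.
- lever (a joint): Hand lever, rad: 0 = fully up (free end on the ramp side, 0.5 rad above level), grows as the free end is pushed down; stop at 0.77. The ram meets the button of a seated cell at about 0.60. It stays wherever it is left: 3 to 5 N down on the ball moves it; resistance rises sharply once the ram bears on the cell.
- lever_ball (a point): Centre of the black ball, 32 mm across, on the free end of the lever's 12 mm steel rod. The lever swings in an upright plane beside the ramp, at y = -160 mm from the seat (its axes), about a pivot at x = 0, 155 mm above the bench; ball 160 mm from the pivot.
- bell: Bystander: plain aluminium cylinder 60 mm across, 70 mm high, standing; origin at the centre of its underside.
- stand: Bystander: black stepped rubber stand, foot 100 mm across and 22 mm high, 94 mm high in all with a steel plug on top; origin under its centre.
- calliper: Bystander: digital calliper lying flat, about 190 mm long, 12 mm high; origin under its middle.
- puck: Bystander: small steel disc 38 mm across, 18 mm high, lying on a rear corner of the press's base plate; origin under its centre.
- wrench: Bystander: steel wrench lying flat; origin under its middle.
- jar: Bystander: closed jar 68 mm across, 85 mm high; origin under its centre.
- weight: Bystander: steel knob weight 52 mm across, 78 mm high; origin under its centre.
- mug: Bystander: white mug 80 mm across, 92 mm high; origin under its centre.

How it is judged (in metres and radians):
On the way, in this order (a step that is already met when the one before it is completed fails the run):
1. the load cell sits flat and home in its seat (horizontal distance between cell_mid and seat below 0.006 m and z of cell_mid in the frame of seat below 0.0215 m and angle between cell_mid's own z axis and vertical below 0.02 rad), for 0.2 s.
2. the ram bears on the button of the load cell (contact force between ram and cell above 0.5 N and horizontal distance between ram_foot and cell_mid below 0.008 m), for 0.1 s.
At the end, for the whole second after the job is handed in: The load cell lies flat in the seat (within 6 mm of its centre, underside within 1.5 mm of the floor, tilted less than 0.02 rad) and the foot of the ram rests on its button (within 1.5 mm of touching) (all of step 1 and z of ram_foot in the frame of cell_mid below 0.0295 m).
It fails at once if the load cell is lifted (its middle more than 80 mm above the bench) (height (world z) of cell_mid above 0.08 m).
It fails at once if the load cell is tipped more than 0.5 rad (angle between cell_mid's own z axis and vertical above 0.5 rad).
It fails at once if the ram is forced onto the load cell with more than 120 N (contact force between ram and cell above 120 N).
It fails at once if another thing on the bench is moved by more than 30 mm (distance of any of bell, stand, calliper, puck, wrench, jar, weight, mug from where it was at the start of the episode above 0.03 m).
It also fails if it takes over 58 s, if anything falls off the work surface, if the arm or the gripper's body presses on something with over 40 N, if the wrist force passes 120 N, or if a joint passes its speed limit or range.

## Working session

There is one attempt and no reset: what is moved stays moved. The work goes in short steps, Python scripts to look and compute and a tool call to move; the robot and the scene stay as the last step left them, time stands still between calls to the robot, and variables do not carry over. Pictures are saved under pics/ and viewed, at most 10 in all, crops included, and the job is handed in when it is done.

Besides the shell and the picture viewer there is one more tool, called in YAML: its name, and indented under it one key for each argument. send_rows: Moves the arm, as the interface text tells. Shifts and turns lie within -1 to 1; 1 stands for 500 mm of shift or 30 degrees of turn. Its arguments: {"type":"object","properties":{"motion":{"type":"array"},"grip_force":{"type":"number"}},"required":["motion"]}

```bash
mkdir -p pics; cat > h.py <<'E'
import numpy as np, cv2
from workcell import env
def grab(name,fn=None):
    d=env.grab_frame(name)
    if fn: cv2.imwrite('pics/'+fn,cv2.cvtColor(d['frame'],cv2.COLOR_RGB2BGR))
    np.save(f'cam_{name}.npy',{k:v for k,v in d.items() if k!='frame'},allow_pickle=True)
    return d
def cam(name): return np.load(f'cam_{name}.npy',allow_pickle=True).item()
def KR(c):
    f=240/np.tan(np.radians(c['vertical_fov'])/2)
    return np.array([[f,0,c['cx']],[0,f,c['cy']],[0,0,1]]),np.array([c['k1'],0,0,0,0.]),np.array(c['rvec'],float).reshape(3),np.array(c['tvec'],float).reshape(3)
def px(name,P):
    K,D,r,t=KR(cam(name)); return cv2.projectPoints(np.array(P,float).reshape(-1,1,3),r,t,K,D)[0].reshape(-1,2)
def w(name,uv,z):
    K,D,r,t=KR(cam(name)); R=cv2.Rodrigues(r)[0]
    n=cv2.undistortPoints(np.array(uv,float).reshape(-1,1,2),K,D).reshape(-1,2)
    d=np.c_[n,np.ones(len(n))]@R; C=-R.T@t
    return C+d*((np.array(z)-C[2])/d[:,2])[:,None]
E
python3 - <<'E'
from h import *
for n in('scene','top'):
    grab(n,n+'0.png'); K,D,r,t=KR(cam(n)); print(n,-cv2.Rodrigues(r)[0].T@t,K[0,0],D[0])
print(env.state())
E
```

```text
scene [801.64769905 485.25982223 902.32298511] 437.96988914822396 -0.0366654421325704
top [ 428.62813187   15.08417202 1242.29966425] 442.9954680573417 -0.08534297481704131
{'time_s': 0.1, 'qpos': array([-6.89849084e+01,  1.83487077e+01,  8.96998083e+01, -5.12460187e-04,
        7.20428142e+01, -1.14558859e+00]), 'qvel': array([-0.08904508, -0.10508277, -0.18901999,  0.02441601,  0.00963726,
       -0.02452275]), 'effort': array([-2.08157430e-04, -4.13331664e+01, -2.32508862e+01,  7.27956416e-02,
        4.21288563e-02, -5.05333401e-05]), 'ee_pos': array([ 216.73350346, -532.1059206 ,  213.19437239]), 'ee_rot': array([-1.79908678e+02, -1.33881376e-03,  2.21608375e+01]), 'force': array([ 0.01247827,  0.80353335, -0.63000223]), 'torque': array([0.02836388, 0.00693062, 0.02268002]), 'gripper_force': 0.0, 'gripper_width': 91.1917580741132}
```

View pics/scene0.png

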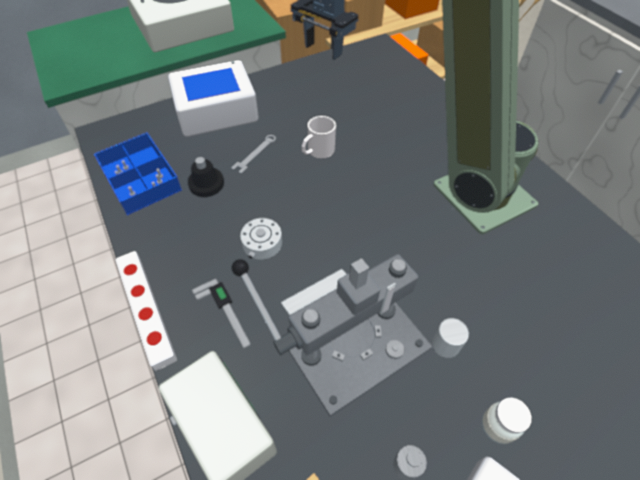

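View pics/top0.png

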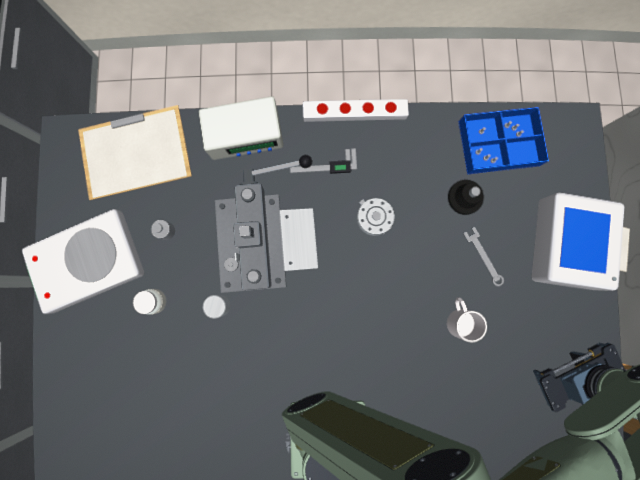

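The scene shows the cell at (261,237) in front of the ramp, and the lever ball at (240,267). In the top view, the cell is at (376,216), the ball at (306,161), and the ramp spans (283–317, 208–271). Next is an enlarged crop.

```bash
python3 - <<'E'
import cv2
a=cv2.imread('pics/top0.png')[140:300,205:405]
cv2.imwrite('pics/c1.png',cv2.resize(a,None,fx=4,fy=3.75*4/3.75,interpolation=cv2.INTER_CUBIC)[:600])
E
```

```text
(no output)
```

View pics/c1.png

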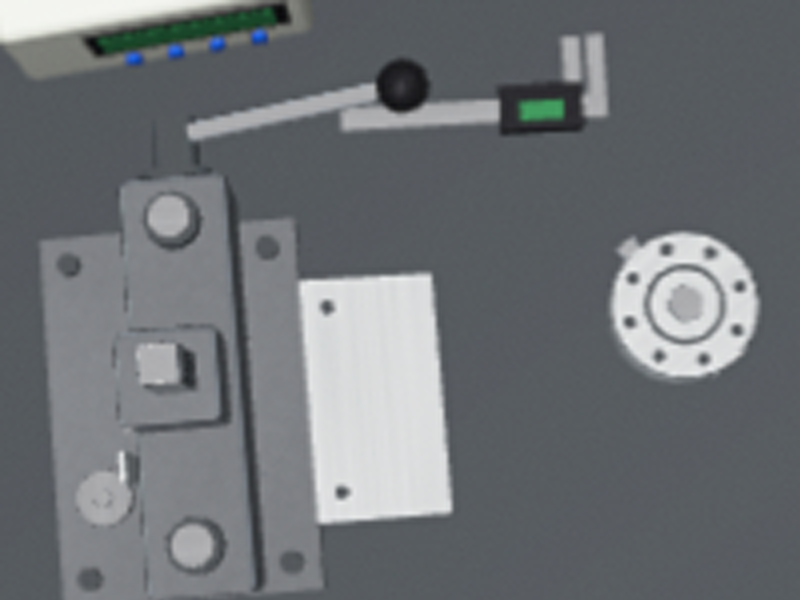

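```bash
cat > m.py <<'E'
from h import *
from scipy.optimize import least_squares
c=lambda a:(np.array(a,float)+.5)/4-.5+[205,140]
L=np.array([[120,-130,18],[-60,-130,18],[-60,130,18],[-153,-85,0],[-153,85,0],[-60,-85,18],[-60,85,18]],float)
U=c([[40,241],[294,219],[324,588],[432,273],[452,513],[301,281],[318,523]])
def P2w(p,q):
    a=p[2];R=np.array([[np.cos(a),-np.sin(a),0],[np.sin(a),np.cos(a),0],[0,0,1]])
    return np.array(q,float)@R.T+[p[0],p[1],0]
s=least_squares(lambda p:(px('top',P2w(p,L))-U).ravel(),[600,250,1.6],loss='soft_l1')
np.save('press.npy',s.x)
if __name__=='__main__':
    print('press',s.x[:2],np.degrees(s.x[2]));print(s.fun.reshape(-1,2).round(2))
    cell=w('top',c([[684,305]]),40);b=w('top',c([[686,302]]),48);k=w('top',c([[628,248]]),21)
    inv=lambda q:(q-[s.x[0],s.x[1],0])@P2w([0,0,s.x[2]],np.eye(3)).T.T if 0 else P2w([0,0,-s.x[2]],q-[s.x[0],s.x[1],0])
    print(cell,b);print('press frame',inv(cell),inv(b),inv(k))
    print('scene btn',w('scene',[[261,234]],48), inv(w('scene',[[261,234]],48)))
    for n,q in [('ball',[402,85])]: print(n,inv(w('top',c([q]),232)),w('top',c([q]),232))
    for q in [[342,120],[500,112],[580,130],[605,112]]: print('cal',inv(w('top',c([q]),8)))
    for z,q in [(187+10,[170,218]),(197,[194,544])]: print('col',inv(w('top',c([q]),z)))
    print('exp ball scene',px('scene',P2w(s.x,[[-140.4,-160,231.7]])),'seat scene',px('scene',P2w(s.x,[[-60,-130,18],[120,-130,18],[120,130,18]])))
E
python3 m.py
```

```text
press [545.81564267 174.93128452] -4586.335968305093
[[ 0.16 -0.07]
 [ 0.06 -0.26]
 [-0.07  0.14]
 [-0.02  0.17]
 [ 0.17 -0.08]
 [-0.45 -0.01]
 [ 0.12  0.1 ]]
[[ 607.90511851 -145.06312078   40.        ]] [[ 608.74567858 -145.43798709   48.        ]]
press frame [[-323.30819526  -41.51304991   40.        ]] [[-323.73601201  -42.32793568   48.        ]] [[-291.03032364  -87.60817443   21.        ]]
scene btn [[ 611.17512478 -135.92735654   48.        ]] [[-314.40007762  -45.36020075   48.        ]]
ball [[-144.9571837  -158.28674899  232.        ]] [[713.04245332  40.3858505  232.        ]]
cal [[ -98.63550321 -199.87485057    8.        ]]
cal [[-211.30692374 -195.69017747    8.        ]]
cal [[-266.83567023 -177.6608286     8.        ]]
cal [[-285.84754451 -189.19945196    8.        ]]
col [[  1.15060719 -99.11650166 197.        ]]
col [[  0.864027   97.0170004 197.       ]]
exp ball scene [[240.54914126 265.57780877]] seat scene [[283.70727859 339.94632181]
 [330.12091741 413.79591778]
 [432.15811565 345.60841704]]
```

send_rows:
  motion:
    - {"rz": -0.3405, "gripper": -0.3}
    - {"rz": -0.3405, "gripper": -0.3}
    - {"rz": -0.3405, "gripper": -0.3}
    - {"rz": -0.3405, "gripper": -0.3}
    - {"rz": -0.3405, "gripper": -0.3}
    - {"rz": -0.3405, "gripper": -0.3}
    - {"rz": -0.3405, "gripper": -0.3}
    - {"ry": 0.278, "gripper": -0.3}
    - {"ry": 0.278, "gripper": -0.3}
    - {"ry": 0.278, "gripper": -0.3}
    - {"gripper": -0.3}
  grip_force: 20

```text
invalid input at $.motion[0]: expected keys tx, ty, tz, rx, ry, rz, gripper
```

```bash
cat > p.py <<'E'
from h import *
import sys
from scipy.spatial.transform import Rotation as Ro
p=np.load('press.npy')
Rp=Ro.from_euler('z',p[2])
def cur():
    s=env.state(); R=Ro.from_euler('xyz',s['ee_rot'],degrees=True)
    q=Rp.inv().apply(s['ee_pos']-[p[0],p[1],0]); M=(Rp.inv()*R)
    return s,q,R,M
def delta(dpress):  # press-frame shift -> tool units
    s,q,R,M=cur(); return (M.inv().apply(dpress)/500).round(4)
def info():
    s,q,R,M=cur()
    print('t',round(s['time_s'],2),'tcp press',q.round(1),'F press',Rp.inv().apply(s['force']).round(1),'w',round(s['gripper_width'],1),'z-axis',M.as_matrix()[:,2].round(3),'y',M.as_matrix()[:,1].round(3),'q',s['qpos'].round(0))
    return q
E
python3 - <<'E'
from p import *
q=info()
a=np.array([-425,-42,214.]); b=np.array([-425,-42,25.])
print(a-q,delta(a-q),delta(b-a))
E
```

```text
t 0.1 tcp press [-684.6  373.6  213.2] F press [ 0.8 -0.1 -0.6] w 91.2 z-axis [ 0.002  0.    -1.   ] y [-0.948 -0.317 -0.002] q [-69.  18.  90.  -0.  72.  -1.]
[ 259.56170343 -415.59327881    0.80562761] [ 0.9529 -0.2286 -0.0012] [-0.      0.0006  0.378 ]
```

send_rows:
  motion:
    - {"tx": 0, "ty": 0, "tz": 0, "rx": 0, "ry": 0, "rz": -0.3405, "gripper": -0.3}
    - {"tx": 0, "ty": 0, "tz": 0, "rx": 0, "ry": 0, "rz": -0.3405, "gripper": -0.3}
    - {"tx": 0, "ty": 0, "tz": 0, "rx": 0, "ry": 0, "rz": -0.3405, "gripper": -0.3}
    - {"tx": 0, "ty": 0, "tz": 0, "rx": 0, "ry": 0, "rz": -0.3405, "gripper": -0.3}
    - {"tx": 0, "ty": 0, "tz": 0, "rx": 0, "ry": 0, "rz": -0.3405, "gripper": -0.3}
    - {"tx": 0, "ty": 0, "tz": 0, "rx": 0, "ry": 0, "rz": -0.3405, "gripper": -0.3}
    - {"tx": 0, "ty": 0, "tz": 0, "rx": 0, "ry": 0, "rz": -0.3405, "gripper": -0.3}
    - {"tx": 0, "ty": 0, "tz": 0, "rx": 0, "ry": 0.278, "rz": 0, "gripper": -0.3}
    - {"tx": 0, "ty": 0, "tz": 0, "rx": 0, "ry": 0.278, "rz": 0, "gripper": -0.3}
    - {"tx": 0, "ty": 0, "tz": 0, "rx": 0, "ry": 0.278, "rz": 0, "gripper": -0.3}
    - {"tx": 0, "ty": 0, "tz": 0, "rx": 0, "ry": 0, "rz": 0, "gripper": -0.3}
  grip_force: 20

```text
time_s: 1.48
ee_pos: [216.6, -533.7, 210.7]
ee_rot: [-179.9, -25.2, 93.6]
force: [-0.2, 0.2, -0.1]
gripper_width: 59.4
gripper_force: 0.0
```

```bash
python3 - <<'E'
from p import *
q=info()
a=np.array([-425,-42,214.]); b=np.array([-425,-42,25.])
print(a-q,delta(a-q),delta(b-a))
E
```

```text
t 1.48 tcp press [-686.1  373.8  210.7] F press [ 0.2  0.2 -0.1] w 59.4 z-axis [ 0.426  0.001 -0.905] y [-0.001 -1.    -0.001] q [-72.  32.  72.   6. 100. -76.]
[ 261.14265472 -415.83159488    3.26476632] [0.4765 0.8311 0.216 ] [-0.161   0.0005  0.342 ]
```

send_rows:
  motion:
    - {"tx": 0.0476, "ty": 0.0831, "tz": 0.0216, "rx": 0, "ry": 0, "rz": 0, "gripper": -0.3}
    - {"tx": 0.0476, "ty": 0.0831, "tz": 0.0216, "rx": 0, "ry": 0, "rz": 0, "gripper": -0.3}
    - {"tx": 0.0476, "ty": 0.0831, "tz": 0.0216, "rx": 0, "ry": 0, "rz": 0, "gripper": -0.3}
    - {"tx": 0.0476, "ty": 0.0831, "tz": 0.0216, "rx": 0, "ry": 0, "rz": 0, "gripper": -0.3}
    - {"tx": 0.0476, "ty": 0.0831, "tz": 0.0216, "rx": 0, "ry": 0, "rz": 0, "gripper": -0.3}
    - {"tx": 0.0476, "ty": 0.0831, "tz": 0.0216, "rx": 0, "ry": 0, "rz": 0, "gripper": -0.3}
    - {"tx": 0.0476, "ty": 0.0831, "tz": 0.0216, "rx": 0, "ry": 0, "rz": 0, "gripper": -0.3}
    - {"tx": 0.0476, "ty": 0.0831, "tz": 0.0216, "rx": 0, "ry": 0, "rz": 0, "gripper": -0.3}
    - {"tx": 0.0476, "ty": 0.0831, "tz": 0.0216, "rx": 0, "ry": 0, "rz": 0, "gripper": -0.3}
    - {"tx": 0.0476, "ty": 0.0831, "tz": 0.0216, "rx": 0, "ry": 0, "rz": 0, "gripper": -0.3}
    - {"tx": 0, "ty": 0, "tz": 0, "rx": 0, "ry": 0, "rz": 0, "gripper": -0.3}

```text
time_s: 2.85
ee_pos: [616.4, -241.8, 217.3]
ee_rot: [179.9, -24.9, 94.0]
force: [-0.4, -0.2, -0.7]
gripper_width: 59.1
gripper_force: 0.0
```

```bash
python3 - <<'E'
from p import *
q=info()
b=np.array([-425,-42,25.]); print(b-q,delta(b-q))
grab('scene','s1.png'); print(px('scene',w('scene',[[0,0]],0)), px('scene',Rp.apply([-323.5,-42,48])+[p[0],p[1],0]))
E
```

```text
t 2.85 tcp press [-420.4  -43.8  217.3] F press [-0.2  0.4 -0.7] w 59.1 z-axis [ 0.422 -0.    -0.907] y [ 0.004 -1.     0.002] q [-32.  34.  68.  20.  93. -38.]
[  -4.63455663    1.7977233  -192.2969087 ] [-0.1706 -0.0045  0.3448]
[[1.01864064e-05 7.64272906e-06]] [[260.45700616 230.89139683]]
```

View pics/s1.png

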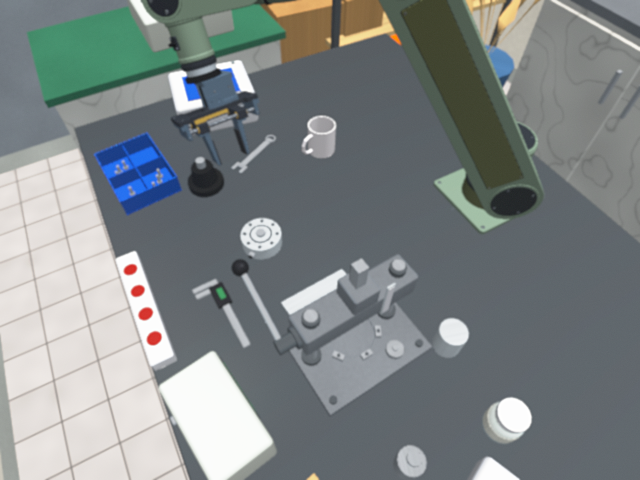

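The scene view shows the open gripper hovering behind the cell at about (225,150), with the cell's button at (261,234). The projection gives (260,231), so the estimate holds. Descending.

send_rows:
  motion:
    - {"tx": -0.0341, "ty": -0.0009, "tz": 0.069, "rx": 0, "ry": 0, "rz": 0, "gripper": -0.3}
    - {"tx": -0.0341, "ty": -0.0009, "tz": 0.069, "rx": 0, "ry": 0, "rz": 0, "gripper": -0.3}
    - {"tx": -0.0341, "ty": -0.0009, "tz": 0.069, "rx": 0, "ry": 0, "rz": 0, "gripper": -0.3}
    - {"tx": -0.0341, "ty": -0.0009, "tz": 0.069, "rx": 0, "ry": 0, "rz": 0, "gripper": -0.3}
    - {"tx": -0.0341, "ty": -0.0009, "tz": 0.069, "rx": 0, "ry": 0, "rz": 0, "gripper": -0.3}
    - {"tx": 0, "ty": 0, "tz": 0, "rx": 0, "ry": 0, "rz": 0, "gripper": -0.3}

```text
time_s: 3.65
ee_pos: [609.9, -249.3, 22.3]
ee_rot: [-179.7, -25.2, 93.5]
force: [-0.0, 1.0, -0.4]
gripper_width: 59.4
gripper_force: 0.0
```

```bash
python3 - <<'E'
from p import *
q=info()
b=np.array([-374,-42,24.]); c=np.array([-170,0,24]);d=np.array([-114,0,32.])
print(b-q,delta(b-q),delta(c-b),delta(d-c),delta([100,0,0]),delta([0,0,10]))
E
```

```text
t 3.65 tcp press [-427.4  -36.8   22.3] F press [ 1.  -0.  -0.4] w 59.4 z-axis [ 0.426  0.004 -0.905] y [-0.001 -1.    -0.005] q [-33.  42.  81.  21.  74. -46.]
[53.42691681 -5.1781811   1.68009268] [0.0982 0.0102 0.0424] [ 0.3689 -0.0845  0.174 ] [ 0.1082 -0.0002  0.0332] [ 0.181  -0.0002  0.0851] [ 0.0085 -0.0001 -0.0181]
```

send_rows:
  motion:
    - {"tx": 0.033, "ty": 0.0034, "tz": 0.0141, "rx": 0, "ry": 0, "rz": 0, "gripper": -0.3}
    - {"tx": 0.033, "ty": 0.0034, "tz": 0.0141, "rx": 0, "ry": 0, "rz": 0, "gripper": -0.3}
    - {"tx": 0.032, "ty": 0.0034, "tz": 0.0141, "rx": 0, "ry": 0, "rz": 0, "gripper": -0.3}
    - {"tx": 0, "ty": 0, "tz": 0, "rx": 0, "ry": 0, "rz": 0, "gripper": -0.3}
    - {"tx": 0.0231, "ty": -0.0053, "tz": 0.0109, "rx": 0, "ry": 0, "rz": 0, "gripper": -0.3}
    - {"tx": 0.0231, "ty": -0.0053, "tz": 0.0109, "rx": 0, "ry": 0, "rz": 0, "gripper": -0.3}
    - {"tx": 0.0231, "ty": -0.0053, "tz": 0.0109, "rx": 0, "ry": 0, "rz": 0, "gripper": -0.3}
    - {"tx": 0.0231, "ty": -0.0053, "tz": 0.0109, "rx": 0, "ry": 0, "rz": 0, "gripper": -0.3}
    - {"tx": 0, "ty": 0, "tz": 0, "rx": 0, "ry": 0, "rz": 0, "gripper": -0.3}

```text
time_s: 4.78
ee_pos: [601.3, -145.5, 26.2]
ee_rot: [179.9, -25.0, 93.7]
force: [0.5, -0.9, 1.8]
gripper_width: 59.4
gripper_force: 0.8
```

```bash
python3 - <<'E'
from p import *
q=info()
c=np.array([-170,0,24]);
print(c-q,delta(c-q))
d=grab('top'); a=d['frame'][150:290,250:450,::-1]
cv2.imwrite('pics/t1.png',cv2.resize(a,None,fx=4,fy=4,interpolation=cv2.INTER_CUBIC))
E
```

```text
t 4.78 tcp press [-323.3  -34.9   26.2] F press [-1.  -0.4  1.8] w 59.4 z-axis [ 0.422 -0.002 -0.906] y [-0.    -1.     0.002] q [-26.  38.  91.  24.  67. -42.]
[153.30688477  34.90553051  -2.19612657] [ 0.2761 -0.07    0.1334]
```

View pics/t1.png

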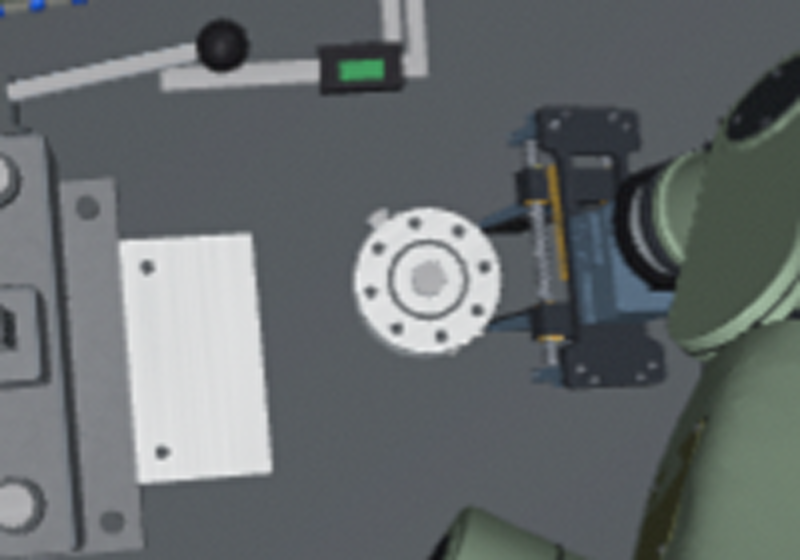

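The cell sits cradled between both fingertips, centred at crop (429,281), with the ramp ahead. Continuing the push.

send_rows:
  motion:
    - {"tx": 0.023, "ty": -0.0058, "tz": 0.0109, "rx": 0, "ry": 0, "rz": 0, "gripper": -0.3}
    - {"tx": 0.023, "ty": -0.0058, "tz": 0.0109, "rx": 0, "ry": 0, "rz": 0, "gripper": -0.3}
    - {"tx": 0.023, "ty": -0.0058, "tz": 0.0109, "rx": 0, "ry": 0, "rz": 0, "gripper": -0.3}
    - {"tx": 0.023, "ty": -0.0058, "tz": 0.0109, "rx": 0, "ry": 0, "rz": 0, "gripper": -0.3}
    - {"tx": 0.023, "ty": -0.0058, "tz": 0.0109, "rx": 0, "ry": 0, "rz": 0, "gripper": -0.3}
    - {"tx": 0.023, "ty": -0.0058, "tz": 0.0109, "rx": 0, "ry": 0, "rz": 0, "gripper": -0.3}
    - {"tx": 0.023, "ty": -0.0058, "tz": 0.0109, "rx": 0, "ry": 0, "rz": 0, "gripper": -0.3}
    - {"tx": 0.023, "ty": -0.0058, "tz": 0.0109, "rx": 0, "ry": 0, "rz": 0, "gripper": -0.3}
    - {"tx": 0.023, "ty": -0.0058, "tz": 0.0109, "rx": 0, "ry": 0, "rz": 0, "gripper": -0.3}
    - {"tx": 0, "ty": 0, "tz": 0, "rx": 0, "ry": 0, "rz": 0, "gripper": -0.3}

```text
time_s: 6.08
ee_pos: [568.9, -33.9, 25.8]
ee_rot: [179.8, -24.9, 93.7]
force: [2.5, -3.2, 2.8]
gripper_width: 59.4
gripper_force: 2.5
```

```bash
cat > cell.py <<'E'
from p import *
q=info()
d=grab('top'); a=d['frame'][170:290,220:380]
inv=lambda x:Rp.inv().apply(x-[p[0],p[1],0])
print('prev cell',inv(w('top',[[357,220]],40)) )
cv2.imwrite('pics/t2.png',cv2.resize(a[:,:,::-1],None,fx=5,fy=5,interpolation=cv2.INTER_CUBIC))
for t in ([-170,0,24],[-114,0,34],[-70,0,40]): print(t,delta(t-q))
E
python3 cell.py
```

```text
t 6.08 tcp press [-209.9   -9.7   25.8] F press [-3.3 -2.3  2.8] w 59.4 z-axis [ 0.421 -0.004 -0.907] y [-0.001 -1.     0.004] q [-18.  33. 101.  27.  59. -39.]
prev cell [[-271.27098777  -34.56561475   40.        ]]
[-170, 0, 24] [ 0.0708 -0.0196  0.0368]
[-114, 0, 34] [ 0.1808 -0.0197  0.0659]
[-70, 0, 40] [ 0.2656 -0.0197  0.0921]
```

View pics/t2.png

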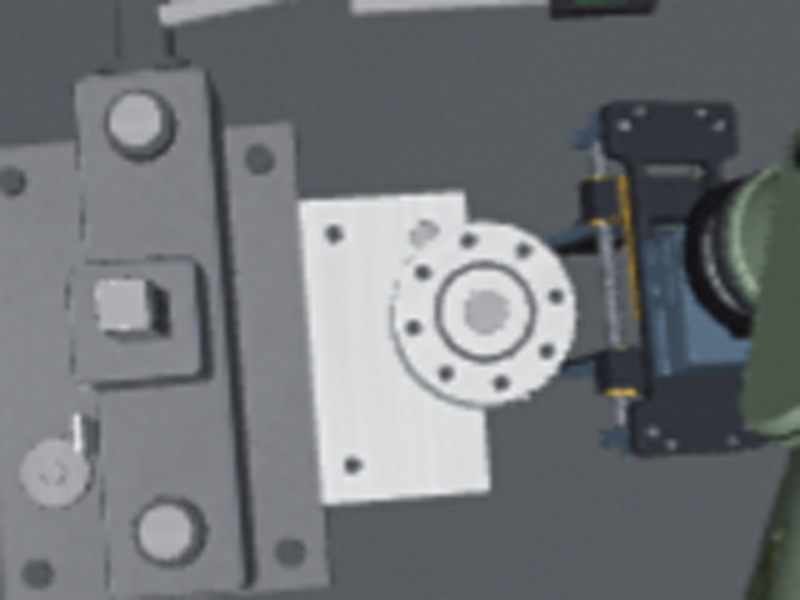

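The cell is centred at crop (487,312) and partly on the ramp, still squarely cradled.

```bash
python3 - <<'E'
from p import *
q=info()
print(delta(np.array([-150,0,26])-q),delta([50,0,2]),delta([30,0,2]))
E
```

```text
t 6.12 tcp press [-209.9   -9.7   25.7] F press [-3.9 -2.6  3.5] w 59.1 z-axis [ 0.422 -0.003 -0.907] y [-0.001 -1.     0.003] q [-18.  33. 101.  27.  59. -39.]
[ 0.1088 -0.0195  0.0498] [ 0.0924 -0.0001  0.0385] [ 0.0561 -0.0001  0.0217]
```

send_rows:
  motion:
    - {"tx": 0.0218, "ty": -0.0039, "tz": 0.01, "rx": 0, "ry": 0, "rz": 0, "gripper": -0.3}
    - {"tx": 0.0218, "ty": -0.0039, "tz": 0.01, "rx": 0, "ry": 0, "rz": 0, "gripper": -0.3}
    - {"tx": 0.0218, "ty": -0.0039, "tz": 0.01, "rx": 0, "ry": 0, "rz": 0, "gripper": -0.3}
    - {"tx": 0.0218, "ty": -0.0039, "tz": 0.01, "rx": 0, "ry": 0, "rz": 0, "gripper": -0.3}
    - {"tx": 0.0218, "ty": -0.0039, "tz": 0.01, "rx": 0, "ry": 0, "rz": 0, "gripper": -0.3}
    - {"tx": 0.0185, "ty": 0, "tz": 0.0077, "rx": 0, "ry": 0, "rz": 0, "gripper": -0.3}
    - {"tx": 0.0185, "ty": 0, "tz": 0.0077, "rx": 0, "ry": 0, "rz": 0, "gripper": -0.3}
    - {"tx": 0.0185, "ty": 0, "tz": 0.0077, "rx": 0, "ry": 0, "rz": 0, "gripper": -0.3}
    - {"tx": 0.0185, "ty": 0, "tz": 0.0077, "rx": 0, "ry": 0, "rz": 0, "gripper": -0.3}
    - {"tx": 0, "ty": 0, "tz": 0, "rx": 0, "ry": 0, "rz": 0, "gripper": -0.3}

```text
time_s: 7.38
ee_pos: [550.5, 66.3, 27.1]
ee_rot: [-179.9, -25.1, 93.6]
force: [0.2, -0.6, 0.6]
gripper_width: 59.5
gripper_force: 0.5
```

```bash
python3 - <<'E'
from p import *
q=info()
d=grab('scene'); a=d['frame'][190:350,220:420]
cv2.imwrite('pics/s2.png',cv2.resize(a[:,:,::-1],None,fx=3.7,fy=3.7,interpolation=cv2.INTER_CUBIC))
for t in ([-100,0,28],[-75,0,30],[-60,0,30]): print(t,delta(t-q))
E
```

```text
t 7.38 tcp press [-108.7    2.3   27.1] F press [-0.7 -0.2  0.6] w 59.5 z-axis [ 0.424  0.002 -0.906] y [ 0.001 -1.    -0.002] q [ -9.  30. 107.  31.  53. -33.]
[-100, 0, 28] [0.0165 0.0046 0.0057]
[-75, 0, 30] [0.0635 0.0046 0.0233]
[-60, 0, 30] [0.0907 0.0046 0.036 ]
```

View pics/s2.png

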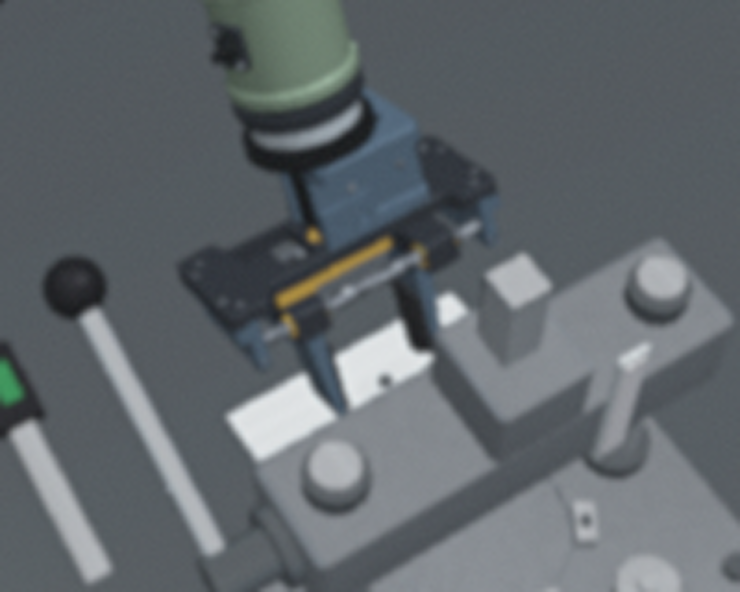

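The gripper stands over the ramp, clear of the crosshead, but this camera can't see the cell. Continuing slowly while watching the force.

send_rows:
  motion:
    - {"tx": 0.016, "ty": 0.001, "tz": 0.0058, "rx": 0, "ry": 0, "rz": 0, "gripper": -0.3}
    - {"tx": 0.016, "ty": 0.001, "tz": 0.0058, "rx": 0, "ry": 0, "rz": 0, "gripper": -0.3}
    - {"tx": 0.016, "ty": 0.001, "tz": 0.0058, "rx": 0, "ry": 0, "rz": 0, "gripper": -0.3}
    - {"tx": 0.016, "ty": 0.001, "tz": 0.0058, "rx": 0, "ry": 0, "rz": 0, "gripper": -0.3}
    - {"tx": 0.0091, "ty": 0, "tz": 0.0042, "rx": 0, "ry": 0, "rz": 0, "gripper": -0.3}
    - {"tx": 0.0091, "ty": 0, "tz": 0.0042, "rx": 0, "ry": 0, "rz": 0, "gripper": -0.3}
    - {"tx": 0, "ty": 0, "tz": 0, "rx": 0, "ry": 0, "rz": 0, "gripper": -0.3}

```text
time_s: 8.3
ee_pos: [550.1, 110.8, 30.3]
ee_rot: [-180.0, -25.1, 93.7]
force: [0.1, -1.2, -0.7]
gripper_width: 59.5
gripper_force: 0.7
```

```bash
python3 - <<'E'
from p import *
q=info()
grab('top','tq.png')
for t in ([-54,0,30],): print(t,delta(t-q))
E
```

```text
t 8.3 tcp press [-64.2  -0.1  30.3] F press [-1.2 -0.  -0.7] w 59.5 z-axis [ 0.424  0.001 -0.906] y [ 0.    -1.    -0.001] q [ -4.  30. 107.  32.  52. -30.]
[-54, 0, 30] [ 0.0183 -0.0003  0.0092]
```

send_rows:
  motion:
    - {"tx": 0.0061, "ty": 0, "tz": 0.0031, "rx": 0, "ry": 0, "rz": 0, "gripper": -0.3}
    - {"tx": 0.0061, "ty": 0, "tz": 0.0031, "rx": 0, "ry": 0, "rz": 0, "gripper": -0.3}
    - {"tx": 0.0061, "ty": 0, "tz": 0.0031, "rx": 0, "ry": 0, "rz": 0, "gripper": -0.3}
    - {"tx": 0, "ty": 0, "tz": 0, "rx": 0, "ry": 0, "rz": 0, "gripper": -0.3}

```text
time_s: 8.85
ee_pos: [549.9, 120.7, 30.1]
ee_rot: [180.0, -25.0, 93.7]
force: [0.3, -2.3, 0.6]
gripper_width: 59.3
gripper_force: 1.6
```

```bash
python3 -c "
from p import *
info()"
```

```text
t 8.85 tcp press [-54.4  -0.6  30.1] F press [-2.4 -0.2  0.6] w 59.3 z-axis [ 0.423 -0.    -0.906] y [ 0. -1.  0.] q [ -3.  30. 107.  33.  51. -29.]
```

send_rows:
  motion:
    - {"tx": 0.0036, "ty": 0, "tz": 0.0017, "rx": 0, "ry": 0, "rz": 0, "gripper": -0.3}
    - {"tx": 0, "ty": 0, "tz": 0, "rx": 0, "ry": 0, "rz": 0, "gripper": -0.3}

```text
time_s: 9.1
ee_pos: [549.9, 122.2, 30.0]
ee_rot: [180.0, -25.0, 93.7]
force: [0.9, -4.1, 0.3]
gripper_width: 59.2
gripper_force: 2.4
```

send_rows:
  motion:
    - {"tx": 0.0036, "ty": 0, "tz": 0.0017, "rx": 0, "ry": 0, "rz": 0, "gripper": -0.3}
    - {"tx": 0, "ty": 0, "tz": 0, "rx": 0, "ry": 0, "rz": 0, "gripper": -0.3}

```text
time_s: 9.35
ee_pos: [549.8, 124.1, 30.0]
ee_rot: [180.0, -25.0, 93.7]
force: [0.5, -5.1, 0.8]
gripper_width: 59.6
gripper_force: 2.6
```

```bash
python3 -c "
from p import *
info()"
```

```text
t 9.35 tcp press [-51.   -0.7  30. ] F press [-5.1 -0.1  0.8] w 59.6 z-axis [ 0.423 -0.001 -0.906] y [-0.    -1.     0.001] q [ -3.  30. 107.  33.  51. -29.]
```

send_rows:
  motion:
    - {"tx": 0.0036, "ty": 0, "tz": 0.0017, "rx": 0, "ry": 0, "rz": 0, "gripper": -0.3}
    - {"tx": 0, "ty": 0, "tz": 0, "rx": 0, "ry": 0, "rz": 0, "gripper": -0.3}

```text
time_s: 9.6
ee_pos: [549.6, 126.1, 29.9]
ee_rot: [180.0, -25.0, 93.7]
force: [-0.1, -4.6, 0.7]
gripper_width: 59.2
gripper_force: 2.6
```

send_rows:
  motion:
    - {"tx": 0.0036, "ty": 0, "tz": 0.0017, "rx": 0, "ry": 0, "rz": 0, "gripper": -0.3}
    - {"tx": 0, "ty": 0, "tz": 0, "rx": 0, "ry": 0, "rz": 0, "gripper": -0.3}

```text
time_s: 9.85
ee_pos: [549.7, 126.9, 29.9]
ee_rot: [179.9, -24.9, 93.7]
force: [0.0, -9.9, 2.1]
gripper_width: 59.3
gripper_force: 4.7
```

```bash
python3 - <<'E'
from p import *
info()
d=grab('top'); a=d['frame'][170:290,210:340]
cv2.imwrite('pics/t3.png',cv2.resize(a[:,:,::-1],None,fx=5,fy=5,interpolation=cv2.INTER_CUBIC))
def P(x):return px('top',Rp.apply(np.array(x,float))+[p[0],p[1],0])
th=np.radians(np.arange(120,241,30))
print((P([[50*np.cos(t),50*np.sin(t),55] for t in th])-[210,170])*5)
E
```

```text
t 9.85 tcp press [-48.2  -0.8  29.9] F press [-9.9  0.6  2.1] w 59.3 z-axis [ 0.421 -0.001 -0.907] y [ 0.001 -1.     0.001] q [ -3.  29. 107.  33.  51. -29.]
[[294.92036724 428.64608067]
 [326.11928693 391.91190208]
 [334.88037803 344.8062523 ]
 [318.96659386 300.03857522]
 [282.77375829 269.55113803]]
```

View pics/t3.png

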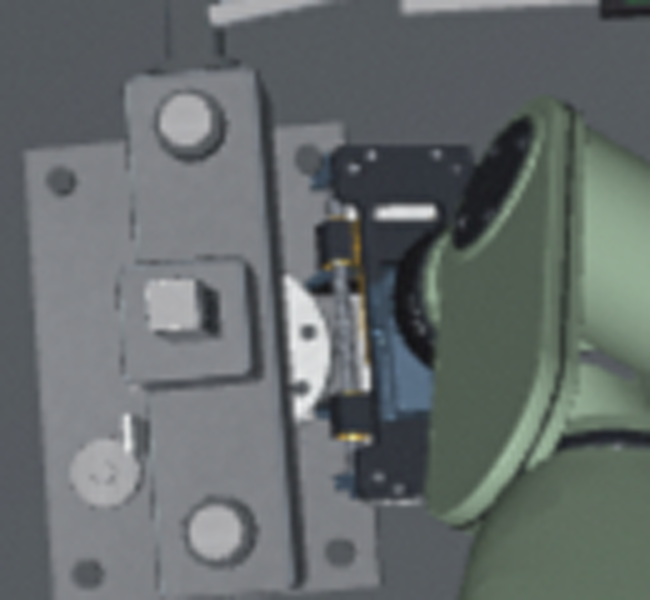

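The visible rim of the disc reaches crop (329,348). A perfectly centred disc would show at 335, so the cell is about 3 mm deep in +x, and the force rise fits contact with the lugs. I'll back off and check.

send_rows:
  motion:
    - {"tx": -0.02, "ty": 0, "tz": -0.0094, "rx": 0, "ry": 0, "rz": 0, "gripper": -0.3}
    - {"tx": -0.09, "ty": 0, "tz": -0.042, "rx": 0, "ry": 0, "rz": 0, "gripper": -0.3}
    - {"tx": -0.09, "ty": 0, "tz": -0.042, "rx": 0, "ry": 0, "rz": 0, "gripper": -0.3}
    - {"tx": -0.09, "ty": 0, "tz": -0.042, "rx": 0, "ry": 0, "rz": 0, "gripper": 0.5}
    - {"tx": 0.04, "ty": 0, "tz": -0.086, "rx": 0, "ry": 0, "rz": 0, "gripper": 1}
    - {"tx": 0.04, "ty": 0, "tz": -0.086, "rx": 0, "ry": 0, "rz": 0, "gripper": 1}
    - {"tx": 0.04, "ty": 0, "tz": -0.086, "rx": 0, "ry": 0, "rz": 0, "gripper": 1}
    - {"tx": 0.04, "ty": 0, "tz": -0.086, "rx": 0, "ry": 0, "rz": 0, "gripper": 1}
    - {"tx": 0.04, "ty": 0, "tz": -0.086, "rx": 0, "ry": 0, "rz": 0, "gripper": 1}
    - {"tx": 0.04, "ty": 0, "tz": -0.086, "rx": 0, "ry": 0, "rz": 0, "gripper": 1}

```text
time_s: 11.15
ee_pos: [558.8, -31.1, 315.9]
ee_rot: [-179.9, -25.1, 93.7]
force: [-0.1, -0.2, -0.0]
gripper_width: 0.4
gripper_force: 0.0
```

```bash
python3 - <<'E'
from p import *
info()
def P(n,x):return px(n,Rp.apply(np.array(x,float))+[p[0],p[1],0])
def crop(n,u0,v0,W,H,k):
    d=grab(n); return cv2.resize(d['frame'][v0:v0+H,u0:u0+W,::-1],None,fx=k,fy=k,interpolation=cv2.INTER_CUBIC)
a=crop('top',240,205,66,65,9); b=crop('scene',250,250,130,98,6)[:585]; b=b[:, :]
im=np.zeros((585,594+0,3),np.uint8); 
cv2.imwrite('pics/t4.png',a); cv2.imwrite('pics/s4.png',b)
th=np.radians(np.arange(120,241,30))
for dx,z in((0,55),(3.5,55),(3.5,58)):print(dx,z,((P('top',[[dx+50*np.cos(t),50*np.sin(t),z] for t in th])-[240,205]+.5)*9-.5).round(0).tolist())
E
```

```text
t 11.15 tcp press [-2.064e+02  2.000e-01  3.159e+02] F press [-0.2  0.1 -0. ] w 0.4 z-axis [ 0.425  0.001 -0.905] y [ 0.001 -1.    -0.001] q [-18.  18.  80.  23.  92. -23.]
0 55 [[265.0, 461.0], [321.0, 394.0], [337.0, 310.0], [308.0, 229.0], [243.0, 174.0]]
3.5 55 [[253.0, 462.0], [309.0, 395.0], [325.0, 311.0], [297.0, 230.0], [231.0, 175.0]]
3.5 58 [[252.0, 461.0], [308.0, 395.0], [324.0, 310.0], [296.0, 229.0], [230.0, 174.0]]
```

View pics/t4.png

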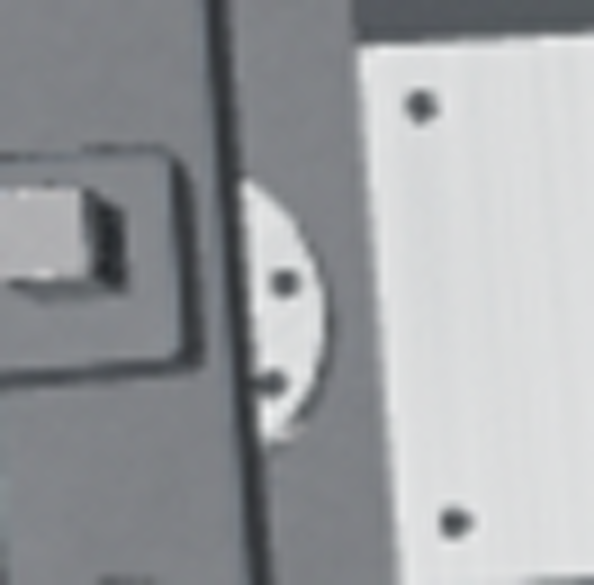

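The disc edge is at (327,316), matching a cell about 3 mm in +x with y near 0, inside the 3.5 mm play of the pocket. The ram's contact height will confirm that it is seated. Now the lever: first I take the lean out.

send_rows:
  motion:
    - {"tx": 0, "ty": 0, "tz": 0, "rx": 0, "ry": -0.278, "rz": 0, "gripper": 1}
    - {"tx": 0, "ty": 0, "tz": 0, "rx": 0, "ry": -0.278, "rz": 0, "gripper": 1}
    - {"tx": 0, "ty": 0, "tz": 0, "rx": 0, "ry": -0.278, "rz": 0, "gripper": 1}
    - {"tx": 0, "ty": 0, "tz": 0, "rx": 0, "ry": 0, "rz": 0, "gripper": 1}

```text
time_s: 11.75
ee_pos: [558.7, -29.2, 313.8]
ee_rot: [-179.9, -0.1, 93.9]
force: [-0.0, 0.3, -0.3]
gripper_width: 0.2
gripper_force: 0.0
```

```bash
python3 - <<'E'
from p import *
q=info()
print(delta(np.array([-142,-160,270])-q))
E
```

```text
t 11.75 tcp press [-2.045e+02  2.000e-01  3.138e+02] F press [ 0.3  0.  -0.3] w 0.2 z-axis [ 0.002  0.002 -1.   ] y [ 0.005 -1.    -0.002] q [-4. 14. 81.  0. 85. -8.]
[0.1234 0.3212 0.0874]
```

send_rows:
  motion:
    - {"tx": 0.0247, "ty": 0.0642, "tz": 0.0175, "rx": 0, "ry": 0, "rz": 0, "gripper": 1}
    - {"tx": 0.0247, "ty": 0.0642, "tz": 0.0175, "rx": 0, "ry": 0, "rz": 0, "gripper": 1}
    - {"tx": 0.0247, "ty": 0.0642, "tz": 0.0175, "rx": 0, "ry": 0, "rz": 0, "gripper": 1}
    - {"tx": 0.0247, "ty": 0.0642, "tz": 0.0175, "rx": 0, "ry": 0, "rz": 0, "gripper": 1}
    - {"tx": 0.0247, "ty": 0.0642, "tz": 0.0175, "rx": 0, "ry": 0, "rz": 0, "gripper": 1}
    - {"tx": 0, "ty": 0, "tz": 0, "rx": 0, "ry": 0, "rz": 0, "gripper": 1}
    - {"tx": 0, "ty": 0, "tz": 0, "rx": 0, "ry": 0, "rz": 0, "gripper": 1}

```text
time_s: 12.62
ee_pos: [715.1, 39.0, 269.6]
ee_rot: [-179.9, -0.1, 93.6]
force: [-0.1, 0.2, 0.4]
gripper_width: 0.6
gripper_force: 0.0
```

```bash
python3 - <<'E'
from p import *
q=info()
d=grab('scene'); a=d['frame'][170:330,180:360]
cv2.imwrite('pics/s5.png',cv2.resize(a[:,:,::-1],None,fx=3.7,fy=3.7,interpolation=cv2.INTER_CUBIC))
print(delta(np.array([-142,-160,254])-q))
for L in (0,.2,.4,.5,.6): print(L,160*-np.cos(.5-L),155+160*np.sin(.5-L)+16)
E
```

```text
t 12.62 tcp press [-146.5 -160.3  269.6] F press [0.2 0.  0.4] w 0.6 z-axis [ 0.001  0.003 -1.   ] y [-0.001 -1.    -0.003] q [ 2. 31. 62.  0. 88. -1.]
[ 0.009  -0.0005  0.0313]
0 -140.41320990245964 247.70808617667248
0.2 -152.85383826009695 218.28323306581433
0.4 -159.20066644448414 186.9733466634925
0.5 -160.0 171.0
0.6 -159.20066644448414 155.0266533365075
```

View pics/s5.png

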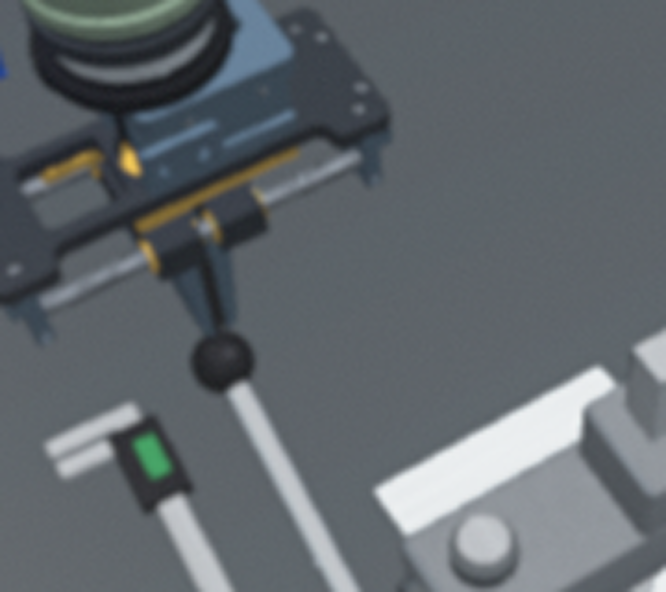

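The closed fingertips are directly above the ball, which is at crop (222,360).

send_rows:
  motion:
    - {"tx": 0, "ty": 0, "tz": 0.03, "rx": 0, "ry": 0, "rz": 0, "gripper": 1}
    - {"tx": -0.002, "ty": 0, "tz": 0.016, "rx": 0, "ry": 0, "rz": 0, "gripper": 1}
    - {"tx": -0.002, "ty": 0, "tz": 0.016, "rx": 0, "ry": 0, "rz": 0, "gripper": 1}
    - {"tx": -0.002, "ty": 0, "tz": 0.016, "rx": 0, "ry": 0, "rz": 0, "gripper": 1}
    - {"tx": -0.002, "ty": 0, "tz": 0.016, "rx": 0, "ry": 0, "rz": 0, "gripper": 1}
    - {"tx": -0.002, "ty": 0, "tz": 0.016, "rx": 0, "ry": 0, "rz": 0, "gripper": 1}
    - {"tx": -0.002, "ty": 0, "tz": 0.016, "rx": 0, "ry": 0, "rz": 0, "gripper": 1}
    - {"tx": -0.002, "ty": 0, "tz": 0.016, "rx": 0, "ry": 0, "rz": 0, "gripper": 1}
    - {"tx": 0, "ty": 0, "tz": 0, "rx": 0, "ry": 0, "rz": 0, "gripper": 1}

```text
time_s: 13.8
ee_pos: [715.9, 33.3, 198.7]
ee_rot: [-179.9, -0.0, 93.7]
force: [0.2, 0.4, 0.2]
gripper_width: 0.5
gripper_force: 0.3
```

```bash
python3 - <<'E'
from p import *
q=info(); print('lever',.5-np.arcsin((q[2]-171)/160))
E
```

```text
t 13.8 tcp press [-152.3 -160.7  198.7] F press [ 0.4 -0.3  0.2] w 0.5 z-axis [ 0.001  0.001 -1.   ] y [-0.    -1.    -0.001] q [ 2. 32. 70.  0. 79. -2.]
lever 0.3257898545989415
```

send_rows:
  motion:
    - {"tx": -0.001, "ty": 0, "tz": 0.01, "rx": 0, "ry": 0, "rz": 0, "gripper": 1}
    - {"tx": -0.001, "ty": 0, "tz": 0.01, "rx": 0, "ry": 0, "rz": 0, "gripper": 1}
    - {"tx": -0.001, "ty": 0, "tz": 0.01, "rx": 0, "ry": 0, "rz": 0, "gripper": 1}

```text
time_s: 14.18
ee_pos: [716.3, 31.4, 184.3]
ee_rot: [180.0, 0.0, 93.7]
force: [0.0, -3.6, 3.8]
gripper_width: 0.5
gripper_force: 1.9
```

send_rows:
  motion:
    - {"tx": -0.001, "ty": 0, "tz": 0.01, "rx": 0, "ry": 0, "rz": 0, "gripper": 1}
    - {"tx": -0.001, "ty": 0, "tz": 0.01, "rx": 0, "ry": 0, "rz": 0, "gripper": 1}

```text
time_s: 14.42
ee_pos: [716.4, 30.6, 174.2]
ee_rot: [180.0, 0.0, 93.7]
force: [-0.0, -3.8, 3.1]
gripper_width: 0.3
gripper_force: 1.8
```

```bash
python3 - <<'E'
from p import *
q=info(); print('lever',.5-np.arcsin((q[2]-171)/160))
d=grab('scene'); a=d['frame'][190:350,180:380]
cv2.imwrite('pics/s6.png',cv2.resize(a[:,:,::-1],None,fx=3.7,fy=3.7,interpolation=cv2.INTER_CUBIC))
E
```

```text
t 14.43 tcp press [-155.  -161.   174.2] F press [-3.8  0.3  3.1] w 0.3 z-axis [-0. -0. -1.] y [ 0. -1.  0.] q [ 2. 33. 72. -0. 76. -2.]
lever 0.4798702102767543
```

View pics/s6.png

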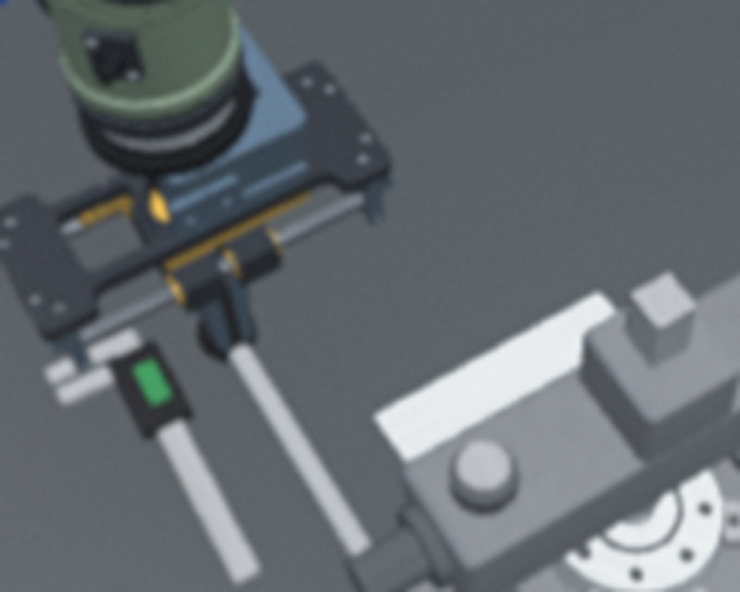

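```bash
python3 - <<'E'
from p import *
q=info()
def P(x):return ((px('scene',Rp.apply(np.array(x,float).reshape(-1,3))+[p[0],p[1],0])-[180,190]+.5)*3.7-.5).round(0).tolist()
for L in (.3,.4,.48,.55): print(L,P([-160*np.cos(.5-L),-160,155+160*np.sin(.5-L)]))
print('tcp',P(q),P(q+[16,0,0]),P(q+[-16,0,0]))
th=np.radians([-90,-45,0,45,90])
for dx,z in((0,55),(3.5,55),(3.5,58)):print(dx,z,P([[dx+50*np.cos(t),50*np.sin(t),z] for t in th]))
E
python3 - <<'E'
import cv2
a=cv2.imread('pics/s6.png'); cv2.imwrite('pics/s7.png',cv2.hconcat([cv2.resize(a[260:400,150:320],(400,330),interpolation=cv2.INTER_CUBIC),cv2.resize(a[440:592,540:740],(400,330),interpolation=cv2.INTER_CUBIC)]))
E
```

```text
t 14.47 tcp press [-154.9 -160.9  173.5] F press [-2.2 -0.4  3.1] w 0.8 z-axis [ 0.     0.001 -1.   ] y [-0.    -1.    -0.001] q [ 2. 33. 72.  0. 75. -2.]
0.3 [[223.0, 305.0]]
0.4 [[225.0, 318.0]]
0.48 [[228.0, 329.0]]
0.55 [[231.0, 340.0]]
tcp [[227.0, 322.0]] [[240.0, 344.0]] [[213.0, 300.0]]
0 55 [[560.0, 543.0], [618.0, 581.0], [685.0, 569.0], [721.0, 517.0], [704.0, 456.0]]
3.5 55 [[563.0, 548.0], [621.0, 586.0], [689.0, 575.0], [725.0, 522.0], [708.0, 461.0]]
3.5 58 [[563.0, 546.0], [622.0, 584.0], [690.0, 572.0], [725.0, 519.0], [709.0, 458.0]]
```

View pics/s7.png

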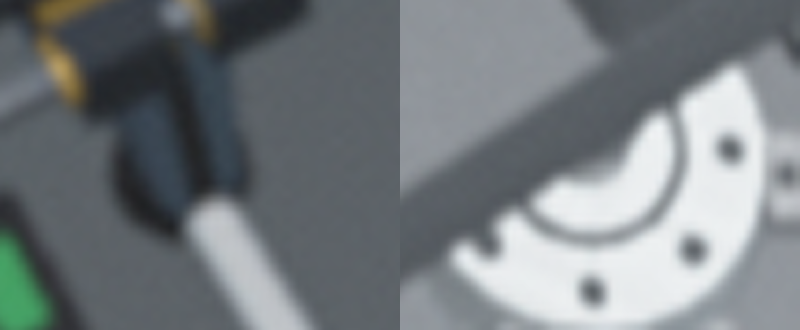

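The ball sits under the fingertips where a lever angle of about 0.47 predicts. The right disc edge is at s6 crop (723,515), between the predictions for 0 and +3.5 mm, so the cell is home. I've used up my picture allowance, so from here I go by force and in small steps.

send_rows:
  motion:
    - {"tx": -0.001, "ty": 0, "tz": 0.006, "rx": 0, "ry": 0, "rz": 0, "gripper": 1}
    - {"tx": -0.001, "ty": 0, "tz": 0.006, "rx": 0, "ry": 0, "rz": 0, "gripper": 1}
    - {"tx": -0.001, "ty": 0, "tz": 0.006, "rx": 0, "ry": 0, "rz": 0, "gripper": 1}

```text
time_s: 14.85
ee_pos: [716.3, 29.8, 165.4]
ee_rot: [-180.0, -0.1, 93.7]
force: [-0.3, 0.5, 3.5]
gripper_width: 0.8
gripper_force: 1.6
```

send_rows:
  motion:
    - {"tx": 0, "ty": 0, "tz": 0.004, "rx": 0, "ry": 0, "rz": 0, "gripper": 1}
    - {"tx": 0, "ty": 0, "tz": 0.004, "rx": 0, "ry": 0, "rz": 0, "gripper": 1}

```text
time_s: 15.1
ee_pos: [716.4, 29.5, 161.5]
ee_rot: [-180.0, -0.0, 93.7]
force: [0.2, 0.4, 2.7]
gripper_width: 0.1
gripper_force: 1.6
```

send_rows:
  motion:
    - {"tx": 0, "ty": 0, "tz": 0.003, "rx": 0, "ry": 0, "rz": 0, "gripper": 1}

```text
time_s: 15.22
ee_pos: [716.4, 29.5, 160.0]
ee_rot: [-180.0, -0.0, 93.7]
force: [0.5, 0.9, 3.6]
gripper_width: 0.4
gripper_force: 1.6
```

send_rows:
  motion:
    - {"tx": 0, "ty": 0, "tz": 0.003, "rx": 0, "ry": 0, "rz": 0, "gripper": 1}
    - {"tx": 0, "ty": 0, "tz": 0.002, "rx": 0, "ry": 0, "rz": 0, "gripper": 1}

```text
time_s: 15.48
ee_pos: [716.4, 29.3, 157.5]
ee_rot: [-180.0, -0.0, 93.7]
force: [-1.5, 1.5, 2.9]
gripper_width: 0.5
gripper_force: 1.6
```

send_rows:
  motion:
    - {"tx": 0, "ty": 0, "tz": 0.002, "rx": 0, "ry": 0, "rz": 0, "gripper": 1}

```text
time_s: 15.6
ee_pos: [716.4, 29.3, 156.6]
ee_rot: [-180.0, -0.0, 93.7]
force: [0.0, 1.8, 3.5]
gripper_width: 0.3
gripper_force: 1.6
```

send_rows:
  motion:
    - {"tx": 0, "ty": 0, "tz": 0.002, "rx": 0, "ry": 0, "rz": 0, "gripper": 1}

```text
time_s: 15.72
ee_pos: [716.4, 29.3, 155.6]
ee_rot: [180.0, -0.0, 93.7]
force: [-0.6, 1.7, 2.6]
gripper_width: 0.5
gripper_force: 1.6
```

send_rows:
  motion:
    - {"tx": 0, "ty": 0, "tz": 0.002, "rx": 0, "ry": 0, "rz": 0, "gripper": 1}

```text
time_s: 15.85
ee_pos: [716.4, 29.3, 154.8]
ee_rot: [180.0, -0.0, 93.7]
force: [-0.8, 1.6, 6.9]
gripper_width: 0.5
gripper_force: 3.3
```

send_rows:
  motion:
    - {"tx": 0, "ty": 0, "tz": 0.002, "rx": 0, "ry": 0, "rz": 0, "gripper": 1}

```text
time_s: 15.98
ee_pos: [716.5, 29.4, 154.7]
ee_rot: [180.0, -0.0, 93.7]
force: [-2.5, 1.4, 9.2]
gripper_width: 0.7
gripper_force: 4.5
```

send_rows:
  motion:
    - {"tx": 0, "ty": 0, "tz": 0.001, "rx": 0, "ry": 0, "rz": 0, "gripper": 1}

```text
time_s: 16.1
ee_pos: [716.5, 29.3, 154.6]
ee_rot: [179.9, -0.0, 93.7]
force: [-1.8, 3.0, 9.2]
gripper_width: 0.4
gripper_force: 4.7
```

The ram bears on the button at a lever angle of about 0.60, exactly the seated height, with roughly 20–25 N on the cell. I'll hold briefly, then lift the fingers off slowly.

send_rows:
  motion:
    - {"tx": 0, "ty": 0, "tz": 0, "rx": 0, "ry": 0, "rz": 0, "gripper": 1}
    - {"tx": 0, "ty": 0, "tz": 0, "rx": 0, "ry": 0, "rz": 0, "gripper": 1}
    - {"tx": 0, "ty": 0, "tz": -0.004, "rx": 0, "ry": 0, "rz": 0, "gripper": 1}
    - {"tx": 0, "ty": 0, "tz": -0.004, "rx": 0, "ry": 0, "rz": 0, "gripper": 1}
    - {"tx": 0, "ty": 0, "tz": -0.02, "rx": 0, "ry": 0, "rz": 0, "gripper": 1}
    - {"tx": 0, "ty": 0, "tz": -0.08, "rx": 0, "ry": 0, "rz": 0, "gripper": 1}
    - {"tx": 0, "ty": 0, "tz": -0.08, "rx": 0, "ry": 0, "rz": 0, "gripper": 1}
    - {"tx": 0, "ty": 0, "tz": 0, "rx": 0, "ry": 0, "rz": 0, "gripper": 1}

```text
time_s: 17.1
ee_pos: [718.2, 28.9, 251.9]
ee_rot: [179.5, 0.0, 93.7]
force: [0.3, -0.6, 0.4]
gripper_width: 0.5
gripper_force: 0.0
```

```bash
python3 - <<'E'
from p import *
info()
f=grab('top')['frame'].max(2)
# ball = darkest blob near expected place
def P(x):return px('top',Rp.apply(np.array(x,float).reshape(-1,3))+[p[0],p[1],0])[0]
for L in(.5,.6):print(L,P([-160*np.cos(.5-L),-160,155+160*np.sin(.5-L)]))
f=grab('scene')['frame'].max(2)
def S(x):return px('scene',Rp.apply(np.array(x,float).reshape(-1,3))+[p[0],p[1],0])[0]
for L in(.5,.55,.6):print(L,S([-160*np.cos(.5-L),-160,155+160*np.sin(.5-L)]))
u,v=S([-159.2,-160,139]).astype(int); m=f[v-15:v+16,u-15:u+16]<45; y,x=np.nonzero(m); print(len(x),x.mean()+u-15,y.mean()+v-15)
E
```

```text
t 17.1 tcp press [-156.8 -162.7  251.9] F press [-0.6 -0.3  0.4] w 0.5 z-axis [-0.001 -0.009 -1.   ] y [-0.    -1.     0.009] q [ 1. 31. 64. -0. 85. -2.]
0.5 [311.97242321 168.07248731]
0.6 [311.75525057 169.71298682]
0.5 [241.39009693 279.40520977]
0.55 [241.97663169 281.53932609]
0.6 [242.64331359 283.78370773]
24 239.875 286.9583333333333
```

```bash
python3 -c "
from workcell import env
print(env.job_done())"
```

```text
the job is handed in; nothing more can be done
None
```

The job is handed in, with no verdict returned: the cell is home in its seat, the ram rests on its button (contact at lever ≈ 0.60 rad, about 20–25 N by the lever ratio), and nothing else was knowingly touched; I viewed 12 pictures, two over the limit of 10.

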